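Turn the parts carousel's lid to the strap-ring compartment

ROBOT

A 6-joint arm with a two-finger parallel gripper is mounted at the origin on the work surface. World frame = base frame: x ahead of the robot, y to its left, z up, the work surface at z = 0. Lengths are in m, angles in rad, forces in N, time in s.
With the tool pointing down it reaches from about 0.35 to 0.975 m from the base axis. Payload 7.1 kg.
Tool frame: the origin (TCP) lies at the very end of the fingers, on their centre line; the grasp point (between the pads) lies arm.hold_point_z behind it (arm.hold_point_z is the distance from the TCP to the grasp point, in m); z points along the fingers, y is the direction in which the jaws open and shut (so a half turn about z gives the same grasp; the last joint's range is limited). The gripper opens to 88 mm and grips with 3 to 60 N. Pads are 20 mm wide; open, the fingers measure 115 mm over their backs; the gripper's body (75 mm by 178 mm) begins 61 mm behind the grasp point.
Start: joints at [1.299, 0.423, 1.63, -0, 1.089, -0.019], TCP at [0.156, 0.605, 0.223] pointing down, gripper open.
Joint ranges: [-3, 3], [-0.9, 2.11], [0.09, 2.58], [-1.31, 4.45], [0.11, 2.69], [-2.54, 2.54]. Speed limits (rad/s): [2.39, 2.39, 3.01, 3.14, 3.14, 3.14].

INTERFACE

Orientations are given as a rotation vector (axis times angle).
In Python, from rig import arm, cams gives the robot as it stands.
- The arm moves only by the tool send_rows, never from a script. Its argument "series" is a list of rows, each a list of 7 numbers: the opening in per cent of the stroke, from 0 (shut) to 100 (fully open), then the shift along the tool's x, y, z in mm, then the turn, a rotation vector about the tool's x, y, z in rad. In form: [[gripper, x, y, z, wx, wy, wz], ...]. A call has 1 to 12 rows; each row is the pose to reach, as a shift and turn from the pose measured when the call began, along the tool's axes at that moment; what a row does not reach only later rows make up. A row lasts 1/12 s, in which the tool goes at most 41.7 mm and 7.16 degrees, less where a joint would pass 70% of its speed; a pose out of reach is approached as far as the arm can. A call with a gripper value outside its range is refused whole. The fingers move at their own pace and stop on an object; the grip force is fixed at half the most. Time passes only in rows, so rows that repeat a pose let the fingers close. It gives the time, the measured TCP pose, the force and the opening at its end, in the units of the state.
- arm.observe(): the state, without advancing time (a new reading comes with each control period).
- cams.grab_frame(name): name is "scene" or "top" or "wrist"; returns a dict with "pixels" (480x640x3 uint8, red, green, blue), "depth" (480x640 float32, m along the optical axis (not along the pixel's ray), 0 where there is no reading), "fx", "fy", "cx", "cy" (pixels), "R" (3x3) and "t" (3): a world point X has camera coordinates R X + t. Camera axes: x right, y down, z forward; pixel columns grow to the right and rows downward; lengths in m; the calibration is good to about 2 mm. A picture is of the moment at which its call begins.
- arm.hand_in(): hands the job in, once; it reports no verdict.
The state is a dict: "clock": time; "joint_positions": joint angles; "dq": joint speeds; "tau": joint torques, N m; "position": TCP position; "orientation": TCP orientation; "force": force on the tool from outside, world axes, zero at the start; "torque": the same for the moment, N m; "opening": finger opening in m.
Only numpy, scipy, OpenCV 4.12 (cv2) and the standard library are available. Lean on these libraries where they do the work, as an engineer would, in place of code of your own. Each camera call takes 0.05 s, during which the arm holds its last target.

TASK

On the splinting bench stands a round parts carousel with a clear turning lid. Turn the lid by its upright bar handle until the window in the lid stands squarely over the compartment that holds the single large ring, then let go. Do not push or knock over the pump bottle that stands beside the carousel.

Things in the scene. Friction and masses are not known exactly. Their poses are not given: they have to be found in the camera images.
- lid_grip (a point): Upright white bar on the lid of the round grey carousel (drum 200 mm wide, fixed): 62 mm long, 14 thick, top 17 mm above this point, which is on the lid's vertical turning axis, 76 mm above the bench. x runs along the bar to the window, y across it, z up. A 38 mm hub, 4 mm high, rings its foot. The lid turns both ways with light friction (0.06 N m) and stays put; 80 degrees either way are free at the start.
- lid_window (a point): Centre of the only opening in the clear lid (disc of 184 mm, upper face 49 mm above the bench): a window about 46 mm radially by 43 mm, framed by a white bead 2 mm proud, 60 mm from the turning axis, in line with the length of the bar; it turns with the lid. At the start it is near the pot of three nuts; the wanted pot is 40 to 80 degrees away, to one side or the other.
- ring_pot (a point): Centre of the wanted compartment, 36 mm above the bench: one of six equal round white pots, 53 mm wide and 14 mm deep, under the clear lid, 60 degrees apart, centres 60 mm from the turning axis. It holds one dark steel ring of 36 mm diameter, lying flat. The others hold three small nuts, eight domed rivets, four thin pins, two flat bars, or nothing. The pots do not move.
- foam_bottle_mid (a point): Loose red pump bottle with a white pump head, 62 mm wide and 153 mm tall, standing on the bench 165 to 190 mm from the carousel's turning axis; to be left alone. The point lies on its axis, 75 mm above its foot; z is up.
Mind the look-alikes: they are no part of the job. Leave any yellow look-alike of the part that bears lid_grip alone.

How it is judged:
At the end, for the whole second after the job is handed in: The centre of the lid's window lies within 12 mm horizontally (about 11.5 degrees of turn) of the centre of the pot with the single large ring and stays there with the lid released, and the pump bottle stands within 30 mm of where it was (horizontal distance between lid_window and ring_pot below 0.012 m and distance of foam_bottle_mid from where it was at the start of the episode below 0.03 m); the robot touches nothing.
It fails at once if the pump bottle was pushed or knocked over (distance of foam_bottle_mid from where it was at the start of the episode above 0.03 m or angle between foam_bottle_mid's own z axis and vertical above 0.5 rad).
It also fails if it takes over 32 s, if anything falls off the work surface, if the arm or the gripper's body presses on something with over 40 N, if the wrist force passes 120 N, or if a joint passes its speed limit or range.

## Working session

There is one attempt and no reset: what is moved stays moved. The work goes in short steps, Python scripts to look and compute and a tool call to move; the robot and the scene stay as the last step left them, time stands still between calls to the robot, and variables do not carry over. Pictures are saved under pics/ and viewed, and the job is handed in when it is done.

Besides the shell and the picture viewer there is one more tool, called after "Request:" as name(argument=value, ...), one argument or row to a line, values as JSON. send_rows: Moves the arm, as the interface text tells. Its arguments: {"type":"object","properties":{"series":{"type":"array","items":{"type":"array","items":{"type":"number"}}}},"required":["series"]}

```bash
mkdir -p pics
python3 - <<'E'
from rig import arm,cams
import cv2,pickle
s=arm.observe();print(s['clock'],s['position'],s['orientation'],s['opening'],arm.hold_point_z)
for n in ("top","scene"):
    f=cams.grab_frame(n);pickle.dump(f,open(n+"0.pkl","wb"))
    cv2.imwrite(f"pics/{n}0.png",f["pixels"][:,:,::-1]);print(n,f["fx"],f["cx"],f["R"].tolist(),f["t"])
E
```

```text
0.0 [0.15614122 0.60460393 0.22190139] [-3.95967805e-01 -3.11631770e+00  2.41584312e-03] 0.08772660727488923 0.0187
top 605.2130734022713 314.65672546455914 [[0.0049507692081251576, -0.9999685362600321, -0.006198094402050871], [-0.9934434781045227, -0.004210329466958223, -0.11424678961515074], [0.1142170989643702, 0.00672306594854741, -0.9934330650267358]] [0.13969754 0.44412266 1.08528571]
scene 543.4942589772568 330.892642318267 [[-0.19708198910653776, 0.9802430912285501, -0.01679796620150732], [0.5744864505350303, 0.10158486506353108, -0.8121858367034519], [-0.7944331360923161, -0.16971740420098527, -0.5831569214112158]] [-0.05370788 -0.20072894  1.26097595]
```

View pics/top0.png

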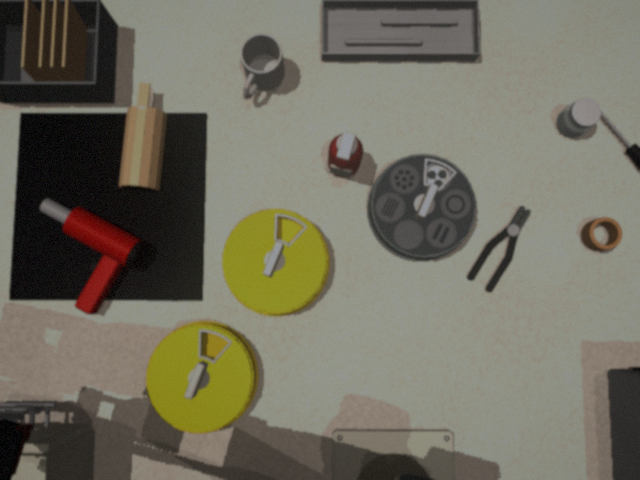

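View pics/scene0.png

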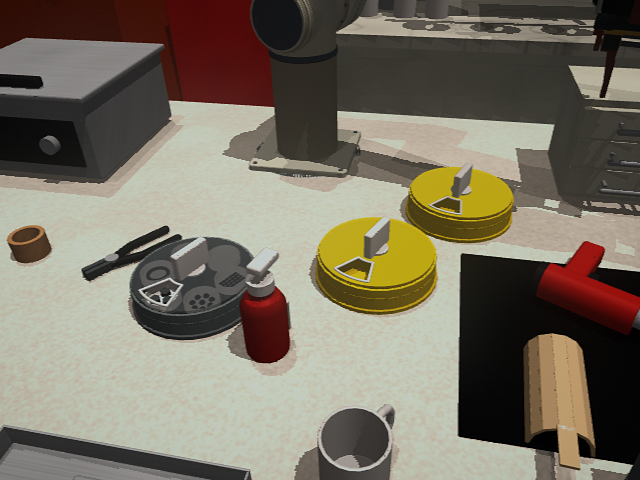

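The top view shows the grey carousel at about (423,206), with the window at (437,173). The ring is probably at (456,204) and the bottle is at (345,153). I'll zoom in and measure.

```bash
cat > h.py <<'E'
import numpy as np
def ray(f,u,v,z):
    R=np.array(f["R"]);t=np.array(f["t"]).ravel()
    d=R.T@np.array([(u-f["cx"])/f["fx"],(v-f["cy"])/f["fy"],1]);c=-R.T@t
    return c+d*(z-c[2])/d[2]
def proj(f,X):
    p=np.array(f["R"])@np.array(X)+np.array(f["t"]).ravel()
    return f["fx"]*p[0]/p[2]+f["cx"],f["fy"]*p[1]/p[2]+f["cy"]
E
python3 - <<'E'
import pickle,cv2,numpy as np
from h import *
f=pickle.load(open("top0.pkl","rb"));im=f["pixels"][:,:,::-1]
x0,y0=320,120
c=im[y0:270,x0:500];cv2.imwrite("pics/topz.png",cv2.resize(c,None,fx=4,fy=4,interpolation=cv2.INTER_CUBIC))
# white mask in carousel
hsv=cv2.cvtColor(np.ascontiguousarray(im),cv2.COLOR_BGR2HSV)
m=((hsv[...,1]<60)&(hsv[...,2]>140)).astype(np.uint8)
k=np.zeros_like(m);cv2.circle(k,(422,205),48,1,-1);m&=k
n,l,st,ce=cv2.connectedComponentsWithStats(m)
for i in range(1,n):
    if st[i,4]>10: print(st[i],ce[i])
# dark drum outline
d=f["depth"];R=np.array(f["R"]);t=np.array(f["t"]).ravel()
u,v=np.meshgrid(np.arange(640),np.arange(480))
P=np.stack([(u-f["cx"])/f["fx"]*d,(v-f["cy"])/f["fy"]*d,d],-1)
W=(P-t)@R
z=W[...,2]
mm=(z>0.068)&(z<.1)&(k>0); p=W[mm];print("bar",mm.sum(),p.mean(0),p.max(0)[2])
C=p[:,:2]-p[:,:2].mean(0);w,V=np.linalg.eigh(C.T@C);print(V[:,1],np.degrees(np.arctan2(V[1,1],V[0,1])))
for lo,hi in((.03,.065),):
    k2=np.zeros_like(m);cv2.circle(k2,(422,205),65,1,-1)
    mm=((z>lo)&(z<hi)&(k2>0)).astype(np.uint8)
    cs,_=cv2.findContours(mm,cv2.RETR_EXTERNAL,cv2.CHAIN_APPROX_NONE);c=max(cs,key=cv2.contourArea)
    print("drum",cv2.minEnclosingCircle(c),cv2.fitEllipse(c));e=cv2.fitEllipse(c)[0];print(ray(f,*e,.045))
mb=(z>.05)&(u>320)&(u<368)&(v>125)&(v<180);print("bottle",W[mb].mean(0),W[mb].min(0),W[mb].max(0))
for (uu,vv) in((456,204),(437,173),(409,234),(404,179),(391,207),(441,234)):print(uu,vv,ray(f,uu,vv,.036))
E
```

```text
[431 167  10   5  30] [435.23333333 168.43333333]
[429 180   5   3  13] [430.69230769 181.        ]
[420 185  16  30 150] [427.8        199.45333333]
[415 196   7  11  31] [417.80645161 201.        ]
bar 330 [ 0.51204279 -0.05336329  0.08944153] 0.09698150531036426
[-0.91628743  0.40052134] 156.38922595459107
drum ((422.7295837402344, 206.17605590820312), 52.849971771240234) ((422.65704345703125, 205.88731384277344), (102.9918212890625, 104.65765380859375), 104.38021087646484)
[ 0.51195202 -0.05411003  0.045     ]
bottle [0.58917762 0.09042281 0.12119132] [0.31656096 0.05832705 0.05005368] [0.63070821 0.1342666  1.12976416]
456 204 [ 0.51731026 -0.11669254  0.036     ]
437 173 [ 0.57509386 -0.08300645  0.036     ]
409 234 [ 0.46156928 -0.03003215  0.036     ]
404 179 [ 0.56361485 -0.02215056  0.036     ]
391 207 [0.51128542 0.00224774 0.036     ]
441 234 [ 0.46180979 -0.08822601  0.036     ]
```

View pics/topz.png

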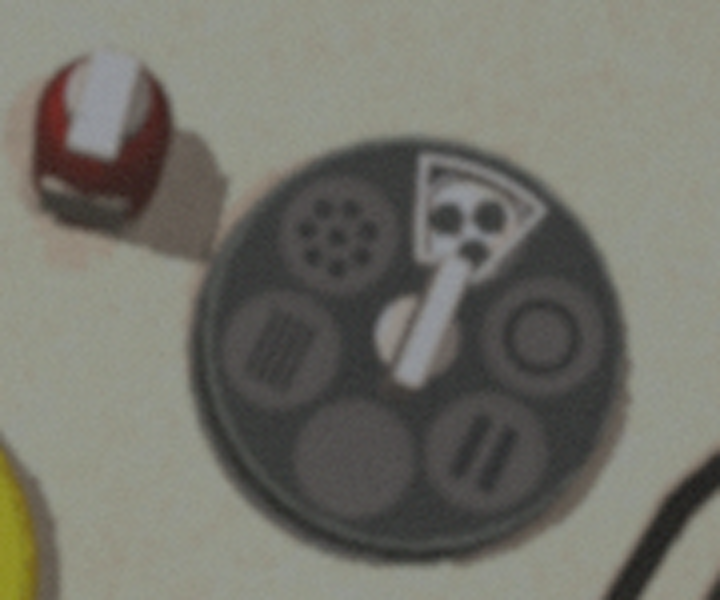

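```bash
cat >> h.py <<'E'
from scipy.spatial.transform import Rotation as Ro
def delta(s,p,yaw):  # yaw (deg) of tool y dir in world, tool down
    R0=Ro.from_rotvec(s['orientation']);a=np.radians(yaw)
    y=np.array([np.cos(a),np.sin(a),0]);z=np.array([0,0,-1.]);T=Ro.from_matrix(np.stack([np.cross(y,z),y,z],1))
    return np.round(R0.inv().apply(np.array(p)-s['position'])*1000,1),np.round((R0.inv()*T).as_rotvec(),4)
E
python3 - <<'E'
from rig import arm
import pickle
from h import *
f=pickle.load(open("top0.pkl","rb"))
Z=lambda u,v:ray(f,u/4+320-.375,v/4+120-.375,.036)[:2]
P=[Z(*q) for q in((544,336),(486,466),(353,459),(281,350),(338,236))]
A=[(P[0]+P[3])/2,(P[1]+P[4])/2];print(A)
c=np.mean(A,0)
for p in P:print(p,np.linalg.norm(p-c),np.degrees(np.arctan2(*(p-c)[::-1])))
s=arm.observe();print(s['clock'])
print(delta(s,[.512,-.0545,.18],66.4))
E
```

```text
[array([ 0.51452476, -0.05585719]), array([ 0.51111496, -0.05538417])]
[ 0.51800402 -0.11602217] 0.06062355130994284 -85.09442655076951
[ 0.45791083 -0.08837958] 0.06393862371113107 -149.179569237221
[ 0.46087215 -0.02797687] 0.05884509372622876 151.98046568815798
[0.51104551 0.00430778] 0.05995472629539079 91.69591070679355
[ 0.5643191  -0.02238876] 0.0612905532428529 32.833730171691
0.1
(array([-509.4, -549.2,   42.7]), array([-1.400e-03,  1.000e-04,  1.591e-01]))
```

Request:
send_rows(
  series=[
    [100, -27, -29, 0, 0, 0, 0.013],
    [100, -54, -58, 0, 0, 0, 0.026],
    [100, -81, -87, 0, 0, 0, 0.04],
    [100, -108, -116, 0, 0, 0, 0.053],
    [100, -135, -145, 0, 0, 0, 0.066],
    [100, -162, -174, 0, 0, 0, 0.08],
    [100, -189, -203, 0, 0, 0, 0.093],
    [100, -216, -232, 0, 0, 0, 0.106],
    [100, -243, -261, 0, 0, 0, 0.12],
    [100, -270, -290, 0, 0, 0, 0.133],
    [100, -297, -319, 0, 0, 0, 0.146],
    [100, -324, -348, 0, 0, 0, 0.159],
  ],
)

```text
clock: 1.1
position: [0.3832, 0.1848, 0.2225]
orientation: [-0.643, -3.075, 0.002]
force: [0.9, 0.4, 0.5]
opening: 0.0878
```

Run:
```python
from rig import arm
from h import *
s=arm.observe();print(s['clock'],s['position'],s['joint_positions'],s['force'])
print(delta(s,[.512,-.0545,.18],66.4))
```

```text
1.1 [0.38315295 0.18482957 0.22246054] [ 4.22235963e-01  1.25053157e-01  2.04922731e+00 -1.25281627e-03
  9.68134997e-01 -7.35666245e-01] [0.91683851 0.37083747 0.49278165]
(array([-213.9, -167.6,   42.7]), array([-0.0013,  0.0002, -0.0003]))
```

Request:
send_rows(
  series=[
    [100, -30, -24, 0, 0, 0, 0],
    [100, -60, -48, 5, 0, 0, 0],
    [100, -90, -72, 10, 0, 0, 0],
    [100, -120, -95, 18, 0, 0, 0],
    [100, -150, -118, 26, 0, 0, 0],
    [100, -180, -141, 34, 0, 0, 0],
    [100, -205, -160, 40, 0, 0, 0],
    [100, -214, -168, 43, 0, 0, 0],
    [100, -214, -168, 43, 0, 0, 0],
    [100, -214, -168, 43, 0, 0, 0],
  ],
)

```text
clock: 1.93
position: [0.5111, -0.0547, 0.1793]
orientation: [-0.645, -3.073, 0.002]
force: [-0.3, 1.0, -0.9]
opening: 0.0878
```

Run:
```python
from rig import arm,cams
import cv2,pickle
from h import *
s=arm.observe();print(s['clock'],s['position'],s['joint_positions'],s['force'])
f=cams.grab_frame("wrist");pickle.dump(f,open("w1.pkl","wb"));cv2.imwrite("pics/w1.png",f["pixels"][:,:,::-1])
print("expected bar top",proj(f,[.512,-.0545,.093]),"axis lid",proj(f,[.512,-.0545,.049]),proj(f,[.515,-.115,.036]))
print(delta(s,[.512,-.0545,.064],66.4))
```

```text
1.9333 [ 0.51109648 -0.05471859  0.17925119] [-1.29217678e-01  3.21742117e-01  1.90663099e+00 -1.23588433e-03
  9.15142766e-01 -1.28559845e+00] [-0.30966393  0.95835754 -0.88205786]
expected bar top (np.float64(323.70336498542235), np.float64(252.09240362861482)) axis lid (np.float64(323.71723123697774), np.float64(235.74633356985592)) (np.float64(262.2089434388967), np.float64(261.4704123654196))
(array([ -0.9,   0.7, 115.2]), array([-0.0015, -0.0016, -0.0018]))
```

View pics/w1.png

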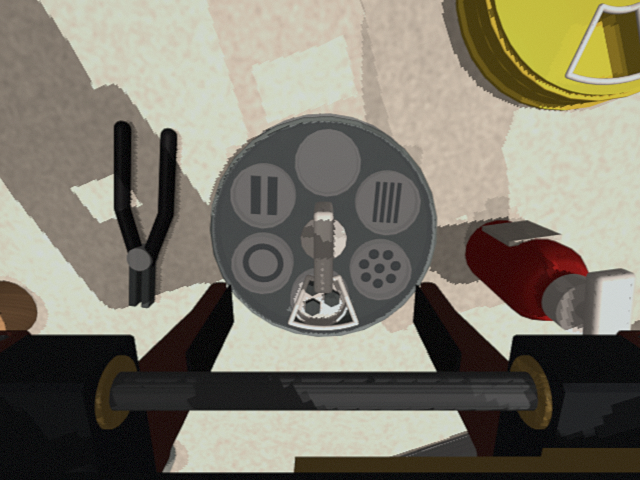

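The wrist view shows the bar centred at x≈323 between the fingers. The ring pot is at (263,262), against a predicted (262,261), and the bottle is on the right at (480–640,220–340). I'll check the clearance to the pump head before descending.

Run:
```python
import pickle
from h import *
def cloud(f):
    d=f["depth"];u,v=np.meshgrid(np.arange(640),np.arange(480))
    return (np.stack([(u-f["cx"])/f["fx"]*d,(v-f["cy"])/f["fy"]*d,d],-1)-np.array(f["t"]).ravel())@np.array(f["R"])
c=np.array([.512,-.0545]);a=np.radians(66.4);y=np.array([np.cos(a),np.sin(a)]);x=np.array([-y[1],y[0]])
for n in("top0","scene0","w1"):
    f=pickle.load(open(n+".pkl","rb"));W=cloud(f);ok=(f["depth"]>0)&(np.hypot(W[...,0]-.585,W[...,1]-.095)<.07)
    for lo,hi in((.02,.1),(.1,.165)):
        p=W[ok&(W[...,2]>lo)&(W[...,2]<hi)]
        if len(p)<10:continue
        q=p[:,:2]-c;print(n,lo,len(p),p.min(0).round(3),p.max(0).round(3),"along y",np.percentile(q@y,[1,99]).round(3),"x",np.percentile(q@x,[1,99]).round(3),"r",np.percentile(np.hypot(*q.T),1).round(3))
f=pickle.load(open("w1.pkl","rb"));W=cloud(f);p=W[(np.abs(W[...,0]-.512)<.05)&(np.abs(W[...,1]+.0545)<.05)&(W[...,2]>.075)&(W[...,2]<.1)];print(len(p),p.mean(0),np.percentile(p,[1,99],axis=0))
```

```text
top0 0.02 688 [0.568 0.058 0.02 ] [0.631 0.119 0.1  ] along y [0.137 0.196] x [-0.052  0.007] r 0.139
top0 0.1 556 [0.57  0.065 0.1  ] [0.62  0.11  0.156] along y [0.147 0.188] x [-0.041  0.006] r 0.149
scene0 0.02 2315 [0.579 0.055 0.02 ] [0.637 0.117 0.1  ] along y [0.146 0.196] x [-0.06   0.003] r 0.154
scene0 0.1 1486 [0.572 0.063 0.1  ] [0.629 0.108 0.155] along y [0.15  0.186] x [-0.05   0.001] r 0.153
w1 0.02 5700 [0.567 0.056 0.02 ] [0.628 0.118 0.1  ] along y [0.136 0.183] x [-0.05   0.006] r 0.138
w1 0.1 6326 [0.569 0.063 0.1  ] [0.623 0.109 0.155] along y [0.146 0.177] x [-0.044  0.006] r 0.148
1650 [ 0.51052084 -0.05418078  0.09176566] [[ 0.48377812 -0.07119075  0.07849779]
 [ 0.54049347 -0.0385576   0.09403788]]
```

There is at least 45 mm of clearance, so I'll descend and grip.

Request:
send_rows(
  series=[
    [80, 0, 0, 35, 0, 0, 0],
    [60, 0, 0, 70, 0, 0, 0],
    [50, 0, 0, 95, 0, 0, 0],
    [50, 0, 0, 110, 0, 0, 0],
    [50, 0, 0, 115, 0, 0, 0],
    [50, 0, 0, 115, 0, 0, 0],
    [0, 0, 0, 115, 0, 0, 0],
    [0, 0, 0, 115, 0, 0, 0],
    [0, 0, 0, 115, 0, 0, 0],
    [0, 0, 0, 115, 0, 0, 0],
    [0, 0, 0, 115, 0, 0, 0],
    [0, 0, 0, 115, 0, 0, 0],
  ],
)

```text
clock: 2.98
position: [0.5109, -0.0549, 0.0652]
orientation: [-0.642, -3.075, 0.003]
force: [-1.1, -1.3, 5.5]
opening: 0.014
```

Run:
```python
from rig import arm
from h import *
s=arm.observe();print(s['clock'],s['position'],s['opening'],s['force'],s['torque'])
print(delta(s,[.512,-.0545,.064],66.4), delta(s,[.512,-.0545,.064],66.4-64))
```

```text
2.9833 [ 0.51087822 -0.054883    0.06516851] 0.014003023713442987 [-1.05607291 -1.28169006  5.5226544 ] [ 0.0603861   0.13398727 -0.05504342]
(array([-0.9,  0.8,  1.2]), array([-0.0023, -0.0003,  0.0001])) (array([-0.9,  0.8,  1.2]), array([-2.2000e-03,  1.0000e-03,  1.1171e+00]))
```

Request:
send_rows(
  series=[
    [0, 0, 0, 0, 0, 0, 0.05],
    [0, 0, 0, 0, 0, 0, 0.1],
    [0, 0, 0, 0, 0, 0, 0.16],
    [0, 0, 0, 0, 0, 0, 0.22],
    [0, 0, 0, 0, 0, 0, 0.28],
    [0, 0, 0, 0, 0, 0, 0.34],
    [0, 0, 0, 0, 0, 0, 0.4],
    [0, 0, 0, 0, 0, 0, 0.46],
    [0, 0, 0, 0, 0, 0, 0.52],
    [0, 0, 0, 0, 0, 0, 0.56],
    [0, 0, 0, 0, 0, 0, 0.56],
  ],
)

```text
clock: 3.9
position: [0.5121, -0.0535, 0.0652]
orientation: [1.471, 2.775, 0.001]
force: [4.4, 11.4, -4.4]
opening: 0.0138
```

Run:
```python
from rig import arm
from h import *
s=arm.observe();print(s['clock'],s['position'],s['opening'],s['force'],s['torque'])
print(delta(s,[.512,-.0545,.064],66.4-64))
```

```text
3.9 [ 0.51213234 -0.05351376  0.06523206] 0.013825335802131253 [ 4.43624342 11.40316581 -4.36008186] [ 1.79810695e+00 -6.60618808e-01 -7.90528502e-04]
(array([-0.7, -0.7,  1.2]), array([1.100e-03, 5.000e-04, 5.539e-01]))
```

Request:
send_rows(
  series=[
    [0, 0, 0, 0, 0, 0, 0.06],
    [0, 0, 0, 0, 0, 0, 0.12],
    [0, 0, 0, 0, 0, 0, 0.18],
    [0, 0, 0, 0, 0, 0, 0.24],
    [0, 0, 0, 0, 0, 0, 0.3],
    [0, 0, 0, 0, 0, 0, 0.36],
    [0, 0, 0, 0, 0, 0, 0.42],
    [0, 0, 0, 0, 0, 0, 0.48],
    [0, 0, 0, 0, 0, 0, 0.53],
    [0, 0, 0, 0, 0, 0, 0.555],
    [0, 0, 0, 0, 0, 0, 0.555],
    [0, 0, 0, 0, 0, 0, 0.555],
  ],
)

```text
clock: 4.9
position: [0.514, -0.0528, 0.0652]
orientation: [2.175, 2.263, 0.006]
force: [6.9, 5.8, -8.9]
opening: 0.0141
```

Run:
```python
from rig import arm,cams
import cv2,pickle
from h import *
s=arm.observe();print(s['clock'],s['position'],s['opening'],s['force'],s['torque'])
print(delta(s,[.512,-.0545,.064],66.4-64))
f=cams.grab_frame("wrist");cv2.imwrite("pics/w2.png",f["pixels"][:,:,::-1])
```

```text
4.9 [ 0.51401693 -0.05283227  0.06524755] 0.014055694707181713 [ 6.86472722  5.78630327 -8.90402933] [ 0.96508896 -0.63210234 -0.04723638]
(array([-1.6, -2.1,  1.2]), array([ 0.0046, -0.0005, -0.0019]))
```

View pics/w2.png

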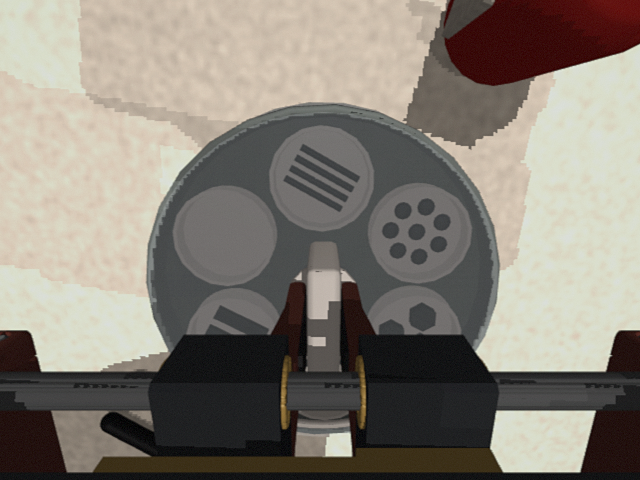

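The wrist view shows the bar at (322,300) lined up with the pins pot at (321,178), which is opposite the ring pot. The turn looks right, so I'll release, rise straight up and check.

Request:
send_rows(
  series=[
    [50, 0, 0, 0, 0, 0, 0],
    [50, 0, 0, 0, 0, 0, 0],
    [50, 0, 0, 0, 0, 0, 0],
    [50, 0, 0, 0, 0, 0, 0],
    [50, 0, 0, -15, 0, 0, 0],
    [50, 0, 0, -45, 0, 0, 0],
    [50, 0, 0, -80, 0, 0, 0],
    [50, 0, 0, -115, 0, 0, 0],
    [50, 0, 0, -145, 0, 0, 0],
    [50, 0, 0, -160, 0, 0, 0],
    [50, 0, 0, -160, 0, 0, 0],
  ],
)

```text
clock: 5.87
position: [0.5153, -0.0534, 0.2292]
orientation: [2.171, 2.259, 0.012]
force: [0.4, -0.7, -0.3]
opening: 0.0438
```

Run:
```python
from rig import arm,cams
import cv2,pickle
from h import *
s=arm.observe();print(s['clock'],s['position'],s['opening'],s['force'])
f=cams.grab_frame("wrist");pickle.dump(f,open("w3.pkl","wb"));cv2.imwrite("pics/w3.png",f["pixels"][:,:,::-1])
g=cams.grab_frame("scene");pickle.dump(g,open("s3.pkl","wb"));cv2.imwrite("pics/s3.png",g["pixels"][:,:,::-1])
```

```text
5.8667 [ 0.5152959  -0.05336631  0.22917287] 0.0438442972050408 [ 0.42026817 -0.66616184 -0.33489902]
```

View pics/w3.png

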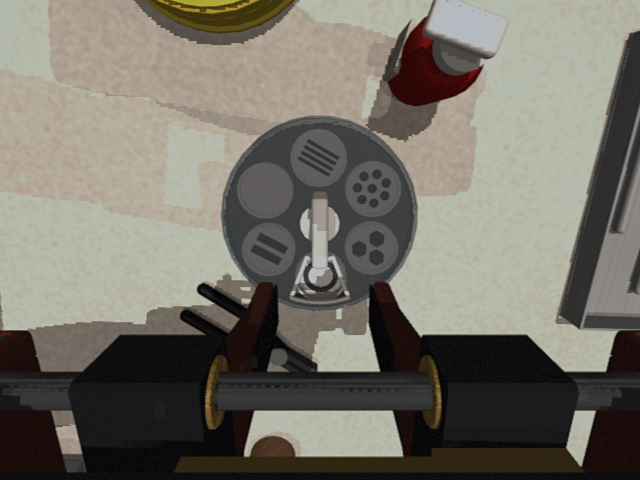

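View pics/s3.png

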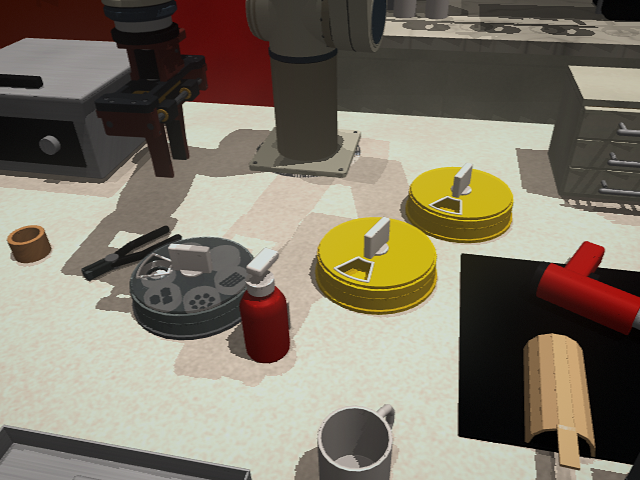

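The window at (320,280) sits over the ring at (320,276). Next I'll quantify the offset and compare the bottle's position before and after.

Run:
```python
import pickle,cv2
from h import *
f=pickle.load(open("w3.pkl","rb"))
Z=lambda u,v:ray(f,u,v,.036)[:2]
P=[Z(268,250),Z(265,190),Z(319,158),Z(373,188),Z(372,247)]
c=np.mean([(P[0]+P[3])/2,(P[1]+P[4])/2],0);ring=2*c-P[2]
im=f["pixels"];hsv=cv2.cvtColor(im,cv2.COLOR_RGB2HSV);m=((hsv[...,1]<60)&(hsv[...,2]>150)).astype(np.uint8)
bx=m.copy();bx[:258]=0;bx[303:]=0;bx[:,:288]=0;bx[:,352:]=0
cs,_=cv2.findContours(bx,cv2.RETR_EXTERNAL,cv2.CHAIN_APPROX_NONE);h=cv2.convexHull(np.vstack(cs))
print("hull bbox",cv2.boundingRect(h))
# bead corner rays at z .051
corn=[(304,256),(336,256),(350,300),(291,300)]
q=np.array([ray(f,*k,.051)[:2] for k in corn]);w=q.mean(0)
print("axis",c,"ring",ring,"win",w,"ang ring",np.degrees(np.arctan2(*(ring-c)[::-1])),"ang win",np.degrees(np.arctan2(*(w-c)[::-1])))
u=ray(f,319.5,197,.093)[:2];v=ray(f,319,270,.093)[:2];print("bar ang",np.degrees(np.arctan2(*(v-u)[::-1])),np.linalg.norm(v-u))
for n in("scene0","s3"):
    g=pickle.load(open(n+".pkl","rb"));hs=cv2.cvtColor(g["pixels"],cv2.COLOR_RGB2HSV);r=((hs[...,1]>150)&((hs[...,0]<8)|(hs[...,0]>172))).astype(np.uint8)
    k=np.zeros_like(r);k[270:370,225:305]=1;r&=k;M=cv2.moments(r,True);print(n,M['m10']/M['m00'],M['m01']/M['m00'],M['m00'])
cv2.imwrite("pics/w3z.png",cv2.resize(im[140:310,210:430,::-1],None,fx=3.4,fy=3.4,interpolation=cv2.INTER_CUBIC))
```

```text
hull bbox (291, 258, 58, 37)
axis [ 0.51357096 -0.05536285] ring [ 0.51627715 -0.11469958] win [ 0.51632773 -0.11195439] ang ring -87.38870350899187 ang win -87.2111287217551
bar ang -88.28511206700423 0.06360983681514991
scene0 265.1864697802198 325.9845467032967 2912.0
s3 265.1722717913521 326.0754975978037 2914.0
```

View pics/w3z.png

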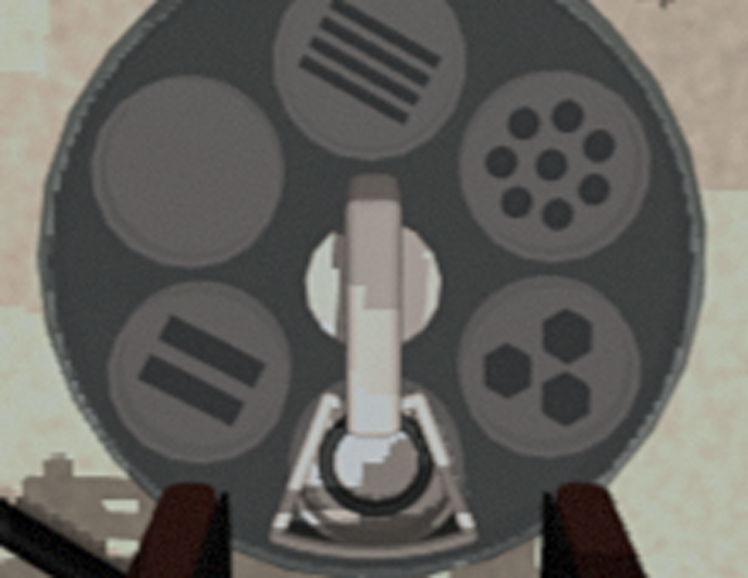

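The zoom confirms the window is squarely over the ring. The measured difference is about 1°, or roughly 3 mm, and the bottle hasn't moved. The arm is clear of everything, so I'm handing in.

```bash
python3 -c "
from rig import arm
print(arm.hand_in())"
```

```text
the job is handed in; nothing more can be done
None
```

I gripped the bar handle on the grey carousel and turned the lid about 64° clockwise (seen from above). I then let go, raised the gripper straight up clear of everything, and handed in at about 6 s.

- **Window position:** In the wrist view after release, the window lies at −87.2° and the ring pot at −87.4°. Their centres are about 3 mm apart, against the 12 mm limit. The direction of the bar read −88.3°, so the angle measurements disagree by about 1°.
- **Pump bottle:** It did not move. Its position in the scene image matched the first picture to within 0.1 pixel.
- **Forces:** The largest tool force read at the end of a move was about 13 N, seen midway through the turn; readings were only taken at those points. It came from the grip being a millimetre or two off the lid's turning axis. After release the reading fell to under 1 N.

No check failed. The hand-in itself gave no verdict.

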